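Take the rear pastry cutter from a full hook, by way of the spare hook

ROBOT

A 6-joint arm with a two-finger parallel gripper is mounted at the origin on a cart in front of the work surface, level with it; the furniture and walls round the work are solid. World frame = base frame: x ahead of the robot, y to its left, z up, the work surface at z = 0. Lengths are in m, angles in degrees, forces in N, time in s.
With the tool pointing down it reaches from about 0.35 to 0.875 m from the base axis. Payload 4.2 kg.
Tool frame: the origin (TCP) lies between the finger pads; the fingertips stand 19 mm ahead of it and the grasp point (between the pads) is the TCP; z points along the fingers, y is the line along which they close (so a half turn about z gives the same grasp; the last joint's range is limited). The gripper opens to 87 mm and grips with 3 to 60 N. Pads are 19 mm wide; open, the fingers measure 117 mm over their backs; the gripper's body (75 mm by 190 mm) begins 51 mm behind the grasp point.
Start: joints at [84.603, 22.042, 0.453, 0, -68.411, -14.817], TCP at [0.216, 0.586, 0.211] pointing down, gripper open.
Joint ranges: [-179.83, 179.83], [-69.29, 118.12], [-61.27, 80.66], [-181.25, 117.63], [-171.15, -9.14], [-177.46, 177.46]. Speed limits (degrees/s): [159.86, 159.86, 180, 180, 180, 180].

INTERFACE

Orientations are given as a 3x3 rotation matrix whose columns are the frame's x, y, z axes.
In Python, from station import r gives the robot as it stands.
- The arm moves only by the tool drive_tool, never from a script. Its argument "steps" is one flat list of numbers, 7 for each row, row after row: the turn, a rotation vector about the tool's x, y, z in rad, then the shift along the tool's x, y, z in m, then the opening, from 0 (shut) to 1 (fully open). A call has 1 to 10 rows; each row shifts and turns the commanded pose from where the row before left it, along the tool's axes as they then stand; what a row does not reach is not made up. A row lasts 1/12 s, in which the tool goes at most 41.7 mm and 7.16 degrees, less where a joint would pass 70% of its speed; a pose out of reach is approached as far as the arm can. A call is refused whole if a number of a shift passes 0.0417 or a number of a turn 0.125, either way. A call with a gripper value outside its range is refused whole. The fingers move at their own pace and stop on an object; the grip force is fixed at half the most. Time passes only in rows, so rows that do not move let the fingers close. It gives the time, the measured TCP pose, the force, the opening and the grip force at its end, in the units of the state.
- r.sense(): the state, without advancing time (a new reading comes with each control period).
- r.capture(name): name is "scene" or "top"; returns the picture (420x560x3 uint8, blue, green, red); there is no depth.
- r.camera_params(name): a dict with "camera_matrix" (3x3 intrinsics, pixels), "extrinsics" (4x4, takes a point from world to camera coordinates). Camera axes: x right, y down, z forward; pixel columns grow to the right and rows downward; lengths in m; the calibration is good to about 2 mm. A picture is of the moment at which its call begins. camera_params takes no time and is no camera call.
- r.finish_job(): hands the job in; it is judged then, once.
The state is a dict: "time_s": time; "joints": joint angles; "joint_velocities": joint speeds; "effort": joint torques, N m; "tcp_pos": TCP position; "ee_rot": TCP orientation; "wrist_force": force on the tool from outside, world axes, zero at the start; "moment": the same for the moment, N m; "gripper_width": opening from 0.0 (shut) to 1.0 (fully open); "gripper_force": force on a finger pad.
Only numpy, scipy, OpenCV 4.12 (cv2) and the standard library are available. Lean on these libraries where they do the work, as an engineer would, in place of code of your own. Each camera call takes 0.05 s, during which the arm holds its last target. There are 200 camera calls.

TASK

I need the blue-handled pastry cutter, but it hangs behind the red-handled one. Move the red one to the spare hook: slide it back along the peg until you feel it press lightly into the orange spring bumper, hold it there for a moment, and leave it hanging there. Then take the blue one off and set it down upright on the chopping board without dropping it; do not ram the bumper or wrench the stands, and leave the other things where they are.

Things in the scene. Friction and masses are not known exactly. Their poses are not given: they have to be found in the camera images.
- front_cutter_mid (a point): Centre of the red-handled pastry cutter (front one), 45 mm over its bottom; z up, x along its peg. 90 mm high, 0.09-0.17 kg: steel ring 52 mm across, 36 mm high, closed on top by a disc at 36 mm, below an arched strap. The arch's top hangs on the peg: its inside is 86 mm, outside 90 mm over the bottom. Fingers must stay above the disc.
- rear_cutter_mid (a point): Centre of the blue-handled cutter (rear one, fluted ring), 45 mm over its bottom; size and frame as the red one. Both have two upright straps at y = +-17 mm (38 mm over their outer faces, 16 mm wide in x, flat from 36 to 78 mm over the bottom): grip across these, one finger on each side of the peg, which runs between them along x.
- hook_stand_root (a point): Crowded hook (dark wooden foot 170x130x16 mm, fixed): where the peg meets the post, on its centre line, 150 mm above the worktop. The peg, 8 mm thick, runs level along this point's -x for 130 mm, then turns up into a lip that ends at x = -145 mm, 16 mm above the centre line; a cutter's arch must be raised over the lip to get on or off. Post 14 mm thick, 9 mm higher than the peg.
- spare_stand_root (a point): Spare hook (pale wooden foot): same stand and same point as the crowded hook, no cutter on it. An orange bumper disc, 26 mm across, sits round its peg, flat face to the lip, and meets the back edge of the arch's top, 8 mm behind the cutter's centre. The free face stands 45 to 85 mm in front of the post's centre, differing each time and not measured: feel for it.
- bumper (a joint): How far the orange spring bumper is pressed in (m): 0 free, 0.014 its end. It pushes back with 1 N per mm and is damped (60 N s/m), so meet it at 30 mm/s or less. Lightly pressed is 2 to 8 mm (2 to 8 N), held for about half a second; beyond 8 mm it is rammed.
- board: Brown wooden chopping board lying flat, 230 mm along its x, 340 mm along its y, 21 mm thick, fixed. Origin at the centre of its underside.
- lemon: Bystander, not to be disturbed: lemon, 83 x 58 x 58 mm. Origin at the centre of its underside.
- garlic: Bystander, not to be disturbed: garlic bulb, 60 mm. Origin at the centre of its underside.
- jam_jar: Bystander, not to be disturbed: jam jar with yellow lid, 71 mm wide, 110 mm high. Origin at the centre of its underside.
- salt_shaker: Bystander, not to be disturbed: glass salt shaker with grey top, 44 mm wide, 90 mm high. Origin at the centre of its underside.
- spice_jar: Bystander, not to be disturbed: spice jar with red lid, 45 mm wide, 106 mm high. Origin at the centre of its underside.

How it is judged (in metres and radians):
On the way, in this order (a step that is already met when the one before it is completed fails the run):
1. the red cutter, on the spare peg, is pressed into the orange bumper by more than 2 mm for 0.3 s while the blue one still hangs on its hook (value of joint bumper above 0.002 m and x of front_cutter_mid in the frame of spare_stand_root between -0.11 and -0.03 m and y of front_cutter_mid in the frame of spare_stand_root between -0.014 and 0.014 m and z of front_cutter_mid in the frame of spare_stand_root between -0.046 and -0.03 m and x of rear_cutter_mid in the frame of hook_stand_root between -0.13 and -0.02 m and y of rear_cutter_mid in the frame of hook_stand_root between -0.014 and 0.014 m and z of rear_cutter_mid in the frame of hook_stand_root between -0.046 and -0.03 m), for 0.3 s.
2. the red cutter is let go and hangs at the back of the spare peg, the blue one still on its hook (contact force between the fingers and front_cutter below 0.1 N and linear speed of front_cutter below 0.03 m/s and x of front_cutter_mid in the frame of spare_stand_root between -0.115 and -0.03 m and y of front_cutter_mid in the frame of spare_stand_root between -0.014 and 0.014 m and z of front_cutter_mid in the frame of spare_stand_root between -0.046 and -0.03 m and x of rear_cutter_mid in the frame of hook_stand_root between -0.13 and -0.02 m and y of rear_cutter_mid in the frame of hook_stand_root between -0.014 and 0.014 m and z of rear_cutter_mid in the frame of hook_stand_root between -0.046 and -0.03 m), for 0.2 s.
At the end, for the whole second after the job is handed in: The red cutter hangs from the spare peg, its centre 30 to 115 mm in front of the post, upright within 0.3 rad; the blue cutter stands upright (within 0.1 rad) on the chopping board, its centre at least 15 mm inside the board's edges; both are released and at rest (x of front_cutter_mid in the frame of spare_stand_root between -0.115 and -0.03 m and y of front_cutter_mid in the frame of spare_stand_root between -0.014 and 0.014 m and z of front_cutter_mid in the frame of spare_stand_root between -0.046 and -0.03 m and angle between front_cutter_mid's own z axis and vertical below 0.3 rad and x of rear_cutter_mid in the frame of board between -0.1 and 0.1 m and y of rear_cutter_mid in the frame of board between -0.155 and 0.155 m and z of rear_cutter_mid in the frame of board between 0.06 and 0.072 m and angle between rear_cutter_mid's own z axis and vertical below 0.1 rad and linear speed of front_cutter below 0.03 m/s and linear speed of rear_cutter below 0.02 m/s and contact force between the fingers and rear_cutter below 0.1 N and contact force between the fingers and front_cutter below 0.1 N); the robot touches nothing.
It fails at once if the orange bumper is rammed: pressed in more than 8 mm (value of joint bumper above 0.008 m).
It fails at once if more than 35 N on either stand (contact force between anything else and hook_stand above 35 N or contact force between anything else and spare_stand above 35 N).
It fails at once if the blue cutter is dropped on to the board: faster than 0.45 m/s within 15 mm of it (z of rear_cutter_mid in the frame of board below 0.081 m and linear speed of rear_cutter above 0.45 m/s).
It fails at once if a cutter falls to the worktop (height (world z) of any of front_cutter_mid, rear_cutter_mid below 0.055 m).
It fails at once if a bystander is moved by more than 20 mm (distance of any of lemon, garlic, jam_jar, salt_shaker, spice_jar from where it was at the start of the episode above 0.02 m).
It also fails if it takes over 69 s, if anything falls off the work surface, if the arm or the gripper's body presses on something with over 40 N, if the wrist force passes 120 N, or if a joint passes its speed limit or range.

## Working session

There is one attempt and no reset: what is moved stays moved. The work goes in short steps, Python scripts to look and compute and a tool call to move; the robot and the scene stay as the last step left them, time stands still between calls to the robot, and variables do not carry over. Pictures are saved under pics/ and viewed, at most 10 in all, crops included, and the job is handed in when it is done.

Besides the shell and the picture viewer there is one more tool, called after "Request:" by a JSON object that holds its "api" and its "payload", one argument or row to a line. drive_tool: Moves the arm, as the interface text tells. Its arguments: {"type":"object","properties":{"steps":{"type":"array"}},"required":["steps"]}

```bash
mkdir -p pics; python3 - <<'E'
from station import r
import cv2,numpy as np
for n in("scene","top"):
    cv2.imwrite(f"pics/{n}0.png",r.capture(n)); p=r.camera_params(n); print(n,np.round(p["camera_matrix"],1).tolist(),np.round(p["extrinsics"],4).tolist())
s=r.sense();print(s["time_s"],np.round(s["tcp_pos"],4),np.round(s["ee_rot"],3).tolist(),s["gripper_width"])
E
```

```text
scene [[454.5, 0.0, 283.1], [0.0, 454.5, 216.1], [0.0, 0.0, 1.0]] [[0.7808, -0.6247, 0.0135, -0.3687], [-0.4282, -0.5506, -0.7166, 0.3422], [0.4551, 0.5537, -0.6974, 1.3163], [0.0, 0.0, 0.0, 1.0]]
top [[398.1, 0.0, 276.8], [0.0, 398.1, 214.6], [0.0, 0.0, 1.0]] [[-0.0116, -0.9999, 0.0122, 0.0707], [-0.9847, 0.0093, -0.174, 0.5306], [0.1738, -0.014, -0.9847, 1.176], [0.0, 0.0, 0.0, 1.0]]
0.1 [0.2157 0.586  0.2102] [[0.938, -0.346, -0.001], [-0.346, -0.938, -0.002], [0.0, 0.002, -1.0]] 0.9993452418039616
```

View pics/scene0.png

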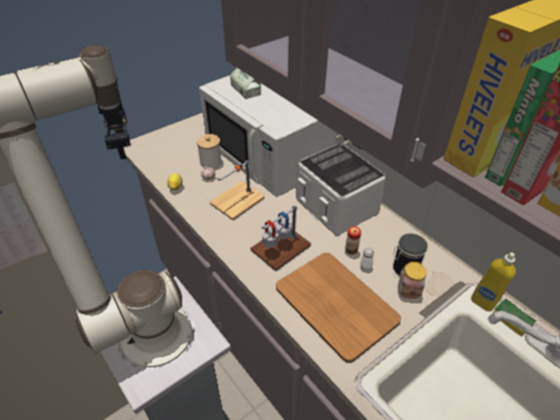

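View pics/top0.png

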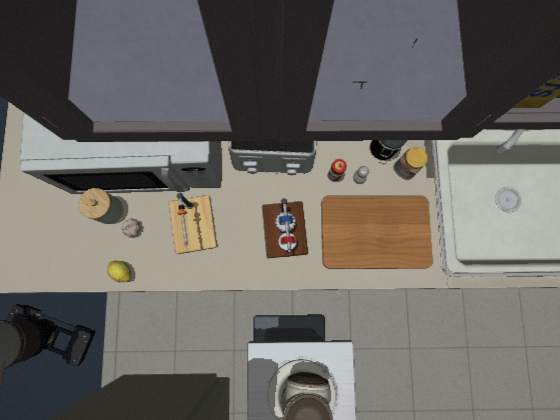

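The scene view shows the crowded stand at about (281,245), the spare stand at (238,195) and the board at (337,303). The top view shows the same at (286,230), (192,222) and (377,232). I'll zoom in next.

```bash
python3 - <<'E'
import cv2
t=cv2.imread("pics/top0.png")[185:265,160:320];s=cv2.imread("pics/scene0.png")[150:270,200:320]
cv2.imwrite("pics/t1.png",cv2.resize(t,None,fx=5,fy=5,interpolation=cv2.INTER_CUBIC))
cv2.imwrite("pics/s1.png",cv2.resize(s,None,fx=5,fy=5,interpolation=cv2.INTER_CUBIC))
E
```

```text
(no output)
```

View pics/t1.png

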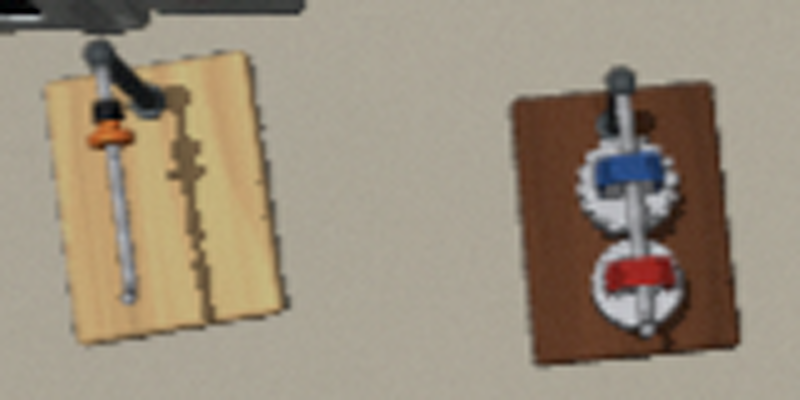

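View pics/s1.png

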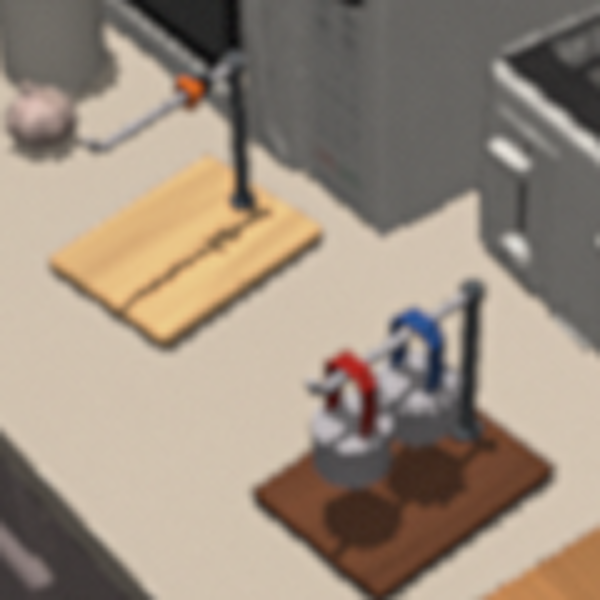

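Top crop: the spare post top is at (98,50), its lip end at (128,298) and the bumper at about (110,133). The crowded post top is at (621,76), its lip at (646,328), red arch at (640,273) and blue arch at (629,172). Scene crop: spare post top (238,64) and lip (92,147); crowded post top (472,289) and lip (314,385).

```bash
cat > h.py <<'E'
from station import r
import cv2,numpy as np
def ray(n,u,v):
    p=r.camera_params(n);K=np.array(p["camera_matrix"]);E=np.array(p["extrinsics"]);R=E[:3,:3]
    return -R.T@E[:3,3],R.T@np.linalg.inv(K)@[u,v,1]
def plane(n,u,v,z):
    o,d=ray(n,u,v);return o+d*(z-o[2])/d[2]
def tri(a,b):
    o1,d1=ray("top",*a);o2,d2=ray("scene",*b)
    t=np.linalg.lstsq(np.c_[d1,-d2],o2-o1,rcond=None)[0];p,q=o1+t[0]*d1,o2+t[1]*d2
    return (p+q)/2,np.linalg.norm(p-q)
E
python3 - <<'E'
from h import *
np.set_printoptions(precision=4,suppress=True)
T=lambda c:((c[0]+.5)/5-.5+160,(c[1]+.5)/5-.5+185)
S=lambda c:((c[0]+.5)/5-.5+200,(c[1]+.5)/5-.5+150)
for n,a,b,z in(("sp post",(98,50),(238,64),.159),("sp lip",(128,298),(92,147),.164),("cr post",(621,76),(472,289),.159),("cr lip",(646,328),(314,385),.164)):
    print(n,*tri(T(a),S(b)),plane("top",*T(a),z),plane("scene",*S(b),z))
for n,a in(("red arch",(640,273)),("blue arch",(629,172)),("bumper",(110,135))): print(n,plane("top",*T(a),.157))
top=cv2.imread("pics/top0.png");sc=cv2.imread("pics/scene0.png")
def comp(im,lo,hi,seed):
    m=cv2.inRange(cv2.cvtColor(im,cv2.COLOR_BGR2HSV),lo,hi);m=cv2.morphologyEx(m,cv2.MORPH_CLOSE,np.ones((5,5)))
    k,l,st,c=cv2.connectedComponentsWithStats(m);i=l[seed[1],seed[0]];return (l==i).astype(np.uint8) if i else None
# hue samples
h=cv2.cvtColor(top,cv2.COLOR_BGR2HSV);print(h[245,205],h[250,272],h[235,380],h[250,240])
for nm,sd,z,lo,hi in(("spare foot",(205,245),.016,(10,85,120),(25,255,255)),("crowd foot",(272,250),.016,(0,80,40),(14,255,120)),("board",(380,235),.021,(5,100,90),(14,255,255))):
    m=comp(top,lo,hi,sd)
    if m is None: print(nm,"none");continue
    c=max(cv2.findContours(m,0,1)[0],key=cv2.contourArea)
    w=np.array([plane("top",*q[0],z)[:2] for q in cv2.convexHull(c)],np.float32)
    print(nm,cv2.minAreaRect(w))
E
```

```text
sp post [0.5744 0.3421 0.1458] 0.001177351820408717 [0.5708 0.3392 0.159 ] [0.5653 0.3274 0.159 ]
sp lip [0.4331 0.3191 0.1535] 0.0024583380655414243 [0.431  0.3175 0.164 ] [0.428  0.3073 0.164 ]
cr post [0.5543 0.0469 0.1502] 0.001947298627434557 [0.5533 0.0467 0.159 ] [0.5472 0.0402 0.159 ]
cr lip [0.4132 0.0344 0.1582] 0.0024772615115445924 [0.4116 0.0353 0.164 ] [0.411  0.0293 0.164 ]
red arch [0.4426 0.0378 0.157 ]
blue arch [0.4991 0.043  0.157 ]
bumper [0.5227 0.3316 0.157 ]
[ 21  98 197] [ 11 159  93] [ 14 140 148] [ 21  30 172]
spare foot ((0.5103532671928406, 0.32970374822616577), (0.1671677827835083, 0.12715846300125122), 8.933337211608887)
crowd foot ((0.4908607006072998, 0.040957484394311905), (0.16811925172805786, 0.12705716490745544), 4.797786235809326)
board ((0.4796673655509949, -0.24398750066757202), (0.33730021119117737, 0.2261180728673935), 89.49434661865234)
```

```bash
python3 - <<'E'
from h import *
np.set_printoptions(precision=4,suppress=True)
sc=cv2.imread("pics/scene0.png");h=cv2.cvtColor(sc,cv2.COLOR_BGR2HSV)
for nm,sd,z,lo,hi in(("spare foot",(225,202),.016,(8,70,120),(25,255,255)),("crowd foot",(275,258),.016,(0,80,30),(14,255,125)),("board",(337,303),.021,(5,100,90),(14,255,255))):
    m=cv2.inRange(h,lo,hi);m=cv2.morphologyEx(m,cv2.MORPH_CLOSE,np.ones((5,5)));k,l,st,c=cv2.connectedComponentsWithStats(m);i=l[sd[1],sd[0]]
    print(nm,h[sd[1],sd[0]],i)
    c=max(cv2.findContours((l==i).astype(np.uint8),0,1)[0],key=cv2.contourArea)
    w=np.array([plane("scene",*q[0],z)[:2] for q in cv2.convexHull(c)],np.float32)
    print(cv2.minAreaRect(w))
t=cv2.cvtColor(cv2.imread("pics/top0.png"),cv2.COLOR_BGR2HSV)
def cen(h,lo,hi,x0,x1,y0,y1):
    m=cv2.inRange(h,lo,hi)[y0:y1,x0:x1];ys,xs=np.nonzero(m);return (xs.mean()+x0,ys.mean()+y0,len(xs))
for nm,lo,hi in(("blue",(100,120,60),(125,255,255)),("red",(170,120,60),(180,255,255)),):
    a=cen(t,lo,hi,262,310,195,262);b=cen(h,lo,hi,245,320,190,270);print(nm,a,b,tri(a[:2],b[:2]),plane("top",*a[:2],.15))
E
```

```text
spare foot [ 18 110 229] 5
((0.5081954598426819, 0.32553693652153015), (0.17505869269371033, 0.13363632559776306), 8.780423164367676)
crowd foot [ 11 138  72] 11
((0.4881245493888855, 0.03457612916827202), (0.16709700226783752, 0.12684254348278046), 5.142892837524414)
board [ 13 144 186] 13
((0.48011699318885803, -0.2485051155090332), (0.3395690619945526, 0.22975800931453705), 89.6854248046875)
blue (np.float64(285.39344262295083), np.float64(218.27868852459017), 61) (np.float64(284.51612903225805), np.float64(217.1290322580645), 31) (array([0.5062, 0.0412, 0.138 ]), np.float64(0.004290442972827037)) [0.5023 0.0427 0.15  ]
 ** On entry to DLASCL parameter number  4 had an illegal value
 ** On entry to DLASCL parameter number  4 had an illegal value
 ** On entry to DLASCL parameter number  4 had an illegal value
 ** On entry to DLASCL parameter number  4 had an illegal value
 ** On entry to DLASCL parameter number  5 had an illegal value
 ** On entry to DLASCL parameter number  4 had an illegal value<stdin>:12: RuntimeWarning: Mean of empty slice.
  ret = ret.dtype.type(ret / rcount)
Traceback (most recent call last):
  File "h.py", line 10, in tri
    t=np.linalg.lstsq(np.c_[d1,-d2],o2-o1,rcond=None)[0];p,q=o1+t[0]*d1,o2+t[1]*d2
      ~~~~~~~~~~~~~~~^^^^^^^^^^^^^^^^^^^^^^^^^^^^^^^^
numpy.linalg.LinAlgError: SVD did not converge in Linear Least Squares
```

The top view is self-consistent: the foot centre, peg line and yaw all agree. Crowded yaw is about 4.7° and spare about 8.8°. The scene camera is offset from the top one by about 5 mm in y, so I'll check against the gripper close by. Moving now.

Request:
{"api": "drive_tool", "payload": {
  "steps": [0, 0, -0.1087, 0, 0, -0.006, 1, 0, 0, -0.1087, 0, 0, -0.006, 1, 0, 0, -0.1087, 0, 0, -0.006, 1, 0, 0, -0.1087, 0, 0, -0.006, 1, 0, 0, 0, 0.01, 0.031, 0, 1, 0, 0, 0, 0.01, 0.031, 0, 1, 0, 0, 0, 0.01, 0.031, 0, 1, 0, 0, 0, 0.01, 0.031, 0, 1, 0, 0, 0, 0.01, 0.031, 0, 1, 0, 0, 0, 0.01, 0.031, 0, 1]
}}

```text
time_s: 0.93
tcp_pos: [0.2911, 0.4042, 0.2347]
ee_rot: [[0.997, 0.082, -0.0], [0.082, -0.997, -0.001], [-0.001, 0.001, -1.0]]
wrist_force: [0.5, -0.6, -0.1]
gripper_width: 1.0
gripper_force: 0.0
```

Request:
{"api": "drive_tool", "payload": {
  "steps": [0, 0, 0, 0.01, 0.031, 0, 1, 0, 0, 0, 0.01, 0.031, 0, 1, 0, 0, 0, 0.01, 0.031, 0, 1, 0, 0, 0, 0.01, 0.031, 0, 1, 0, 0, 0, 0.01, 0.031, 0, 1, 0, 0, 0, 0.01, 0.031, 0, 1, 0, 0, 0, 0.01, 0.031, 0, 1, 0, 0, 0, 0.01, 0.031, 0, 1, 0, 0, 0, 0.01, 0.031, 0, 1, 0, 0, 0, 0.01, 0.031, 0, 1]
}}

```text
time_s: 1.77
tcp_pos: [0.416, 0.1036, 0.235]
ee_rot: [[0.997, 0.082, -0.0], [0.082, -0.997, 0.0], [-0.0, -0.0, -1.0]]
wrist_force: [0.5, 0.0, -0.5]
gripper_width: 1.003
gripper_force: 0.0
```

Request:
{"api": "drive_tool", "payload": {
  "steps": [0, 0, 0, 0.01, 0.031, 0, 1, 0, 0, 0, 0.005, 0.031, 0, 1, 0, 0, 0, 0, 0, 0, 1, 0, 0, 0, 0, 0, 0, 1]
}}

```text
time_s: 2.1
tcp_pos: [0.4359, 0.0433, 0.2347]
ee_rot: [[0.997, 0.078, -0.001], [0.078, -0.997, -0.0], [-0.001, 0.0, -1.0]]
wrist_force: [0.4, 0.4, -0.2]
gripper_width: 1.001
gripper_force: 0.0
```

```bash
python3 - <<'E'
from h import *
a=r.capture("top")[180:270,230:350];b=r.capture("scene")[180:270,215:335]
cv2.imwrite("pics/c2.png",cv2.resize(np.vstack([a,b]),None,fx=3.3,fy=3.3,interpolation=cv2.INTER_CUBIC)[:,:])
def proj(n,p):
    q=r.camera_params(n);E=np.array(q["extrinsics"]);c=np.array(q["camera_matrix"])@(E[:3,:3]@p+E[:3,3]);return c[:2]/c[2]
s=r.sense();p=np.array(s["tcp_pos"]);R=np.array(s["ee_rot"]);print(p,R.round(3).tolist(),s["time_s"])
for n,o in(("top",(230,180)),("scene",(215,180-90))):
    for y in(-.0435,.0435): print(n,(proj(n,p+R@[0,y,.019])-o)*3.3)
E
```

```text
[0.43579507 0.04483877 0.23490985] [[0.997, 0.082, -0.001], [0.082, -0.997, 0.0], [-0.0, -0.0, -1.0]] 2.2
top [129.40273661 200.63031815]
top [238.90763512 190.56659396]
scene [135.94075803 366.96357587]
scene [198.58211229 414.42924182]
```

View pics/c2.png

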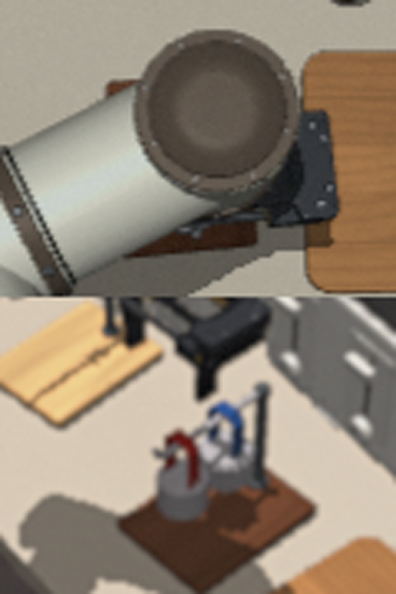

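Top view is blocked by the arm. In the scene crop the fingertips are at (132,343) and (205,395), straddling the red cutter sideways with no disagreement along the image horizontal. Next I descend over the red straps and then close.

Request:
{"api": "drive_tool", "payload": {
  "steps": [0, 0, 0, 0.005, 0.0095, 0.01, 1, 0, 0, 0, 0, 0, 0.018, 1, 0, 0, 0, 0, 0, 0.018, 1, 0, 0, 0, 0, 0, 0.018, 1, 0, 0, 0, 0, 0, 0.018, 1, 0, 0, 0, 0, 0, 0.01, 1, 0, 0, 0, 0, 0, 0.01, 1, 0, 0, 0, 0, 0, 0, 1, 0, 0, 0, 0, 0, 0, 1]
}}

```text
time_s: 2.95
tcp_pos: [0.4415, 0.0365, 0.133]
ee_rot: [[0.996, 0.084, -0.001], [0.084, -0.996, -0.001], [-0.001, 0.0, -1.0]]
wrist_force: [1.1, 0.9, 0.7]
gripper_width: 0.996
gripper_force: 0.0
```

```bash
python3 - <<'E'
from h import *
b=r.capture("scene")[190:270,235:335]
cv2.imwrite("pics/c3.png",cv2.resize(b,None,fx=6,fy=6,interpolation=cv2.INTER_CUBIC))
def proj(n,p):
    q=r.camera_params(n);E=np.array(q["extrinsics"]);c=np.array(q["camera_matrix"])@(E[:3,:3]@p+E[:3,3]);return c[:2]/c[2]
s=r.sense();p=np.array(s["tcp_pos"]);R=np.array(s["ee_rot"]);print(p)
for y in(-.0435,.0435): print((proj("scene",p+R@[0,y,.019])-(235,190))*6)
E
```

```text
[0.44204485 0.03655545 0.1335986 ]
[150.57924575 208.65568737]
[259.99800846 295.03384955]
```

View pics/c3.png

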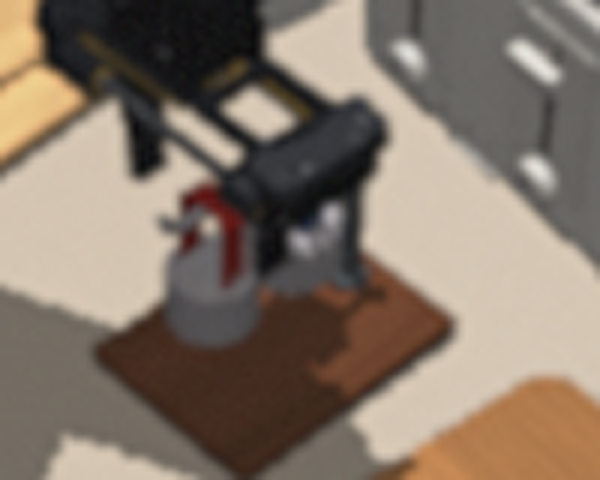

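The fingers straddle the red straps, with tips at about (147,175) and (270,278) and the cutter between them. The tips look a little high, which would fit finger linkage travel when open. Closing.

Request:
{"api": "drive_tool", "payload": {
  "steps": [0, 0, 0, 0, 0, 0, 0.7, 0, 0, 0, 0, 0, 0, 0.6, 0, 0, 0, 0, 0, 0, 0.5, 0, 0, 0, 0, 0, 0, 0.45, 0, 0, 0, 0, 0, 0, 0.42, 0, 0, 0, 0, 0, 0, 0.3, 0, 0, 0, 0, 0, 0, 0.3, 0, 0, 0, 0, 0, 0, 0.3, 0, 0, 0, 0, 0, 0, 0.3]
}}

```text
time_s: 3.75
tcp_pos: [0.4418, 0.0357, 0.1332]
ee_rot: [[0.997, 0.082, 0.0], [0.082, -0.997, 0.0], [0.0, -0.0, -1.0]]
wrist_force: [0.5, 0.7, -0.5]
gripper_width: 0.427
gripper_force: 30.0
```

```bash
python3 - <<'E'
from h import *
b=r.capture("scene")[190:270,235:335]
cv2.imwrite("pics/c4.png",cv2.resize(b,None,fx=6,fy=6,interpolation=cv2.INTER_CUBIC))
E
```

```text
(no output)
```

View pics/c4.png

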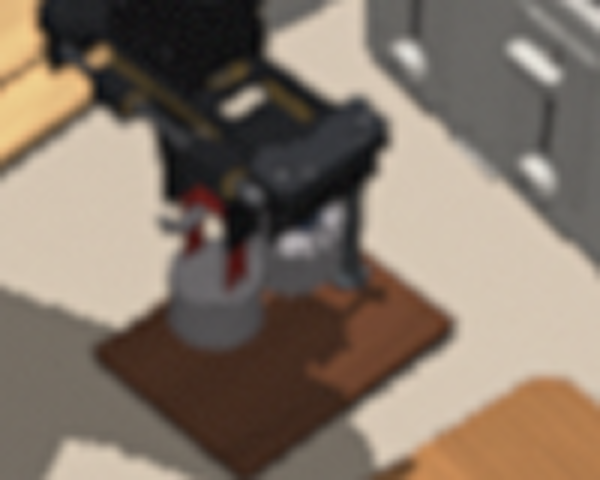

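Gripped at 37 mm opening, which matches the 38 mm straps. The fingertips are around (235,245) on the strap, well above the disc. Now lift 22 mm and slide off over the lip.

Request:
{"api": "drive_tool", "payload": {
  "steps": [0, 0, 0, 0, 0, -0.004, 0.3, 0, 0, 0, 0, 0, -0.006, 0.3, 0, 0, 0, 0, 0, -0.006, 0.3, 0, 0, 0, 0, 0, -0.006, 0.3, 0, 0, 0, 0, 0, 0, 0.3, 0, 0, 0, -0.005, 0, 0, 0.3, 0, 0, 0, -0.005, 0, 0, 0.3, 0, 0, 0, -0.005, 0, 0, 0.3, 0, 0, 0, 0, 0, 0, 0.3]
}}

```text
time_s: 4.55
tcp_pos: [0.4252, 0.034, 0.1548]
ee_rot: [[0.997, 0.082, -0.002], [0.082, -0.997, -0.0], [-0.002, 0.0, -1.0]]
wrist_force: [-0.2, -0.1, -1.2]
gripper_width: 0.426
gripper_force: 30.0
```

Request:
{"api": "drive_tool", "payload": {
  "steps": [0, 0, 0, -0.01, 0, 0, 0.3, 0, 0, 0, -0.01, 0, 0, 0.3, 0, 0, 0, -0.01, 0, 0, 0.3, 0, 0, 0, -0.01, 0, 0, 0.3, 0, 0, 0, -0.007, 0, 0, 0.3, 0, 0, 0, 0, 0, 0, 0.3, 0, 0, 0, 0, 0, 0, 0.3]
}}

```text
time_s: 5.13
tcp_pos: [0.3799, 0.0307, 0.1555]
ee_rot: [[0.997, 0.083, 0.001], [0.083, -0.997, 0.0], [0.001, -0.0, -1.0]]
wrist_force: [0.7, 1.3, -0.9]
gripper_width: 0.423
gripper_force: 30.0
```

Request:
{"api": "drive_tool", "payload": {
  "steps": [0, 0, -0.036, 0, 0, 0, 0.3, 0, 0, -0.0364, 0, 0, 0, 0.3, 0, 0, 0, 0.008, -0.034, 0, 0.3, 0, 0, 0, 0.008, -0.034, 0, 0.3, 0, 0, 0, 0.008, -0.034, 0, 0.3, 0, 0, 0, 0.008, -0.034, 0, 0.3, 0, 0, 0, 0.008, -0.034, 0, 0.3, 0, 0, 0, 0.008, -0.034, 0, 0.3, 0, 0, 0, 0.007, -0.034, 0, 0.3, 0, 0, 0, 0.007, -0.0335, 0, 0.3]
}}

```text
time_s: 5.97
tcp_pos: [0.3998, 0.3107, 0.155]
ee_rot: [[0.988, 0.154, 0.0], [0.154, -0.988, 0.0], [0.0, -0.0, -1.0]]
wrist_force: [0.7, -0.6, -2.0]
gripper_width: 0.421
gripper_force: 30.0
```

Request:
{"api": "drive_tool", "payload": {
  "steps": [0, 0, 0, 0, 0, 0, 0.3, 0, 0, 0, 0, 0, 0, 0.3, 0, 0, 0, 0, 0, 0, 0.3]
}}

```text
time_s: 6.22
tcp_pos: [0.3994, 0.3082, 0.1545]
ee_rot: [[0.988, 0.154, -0.001], [0.154, -0.988, -0.001], [-0.001, 0.001, -1.0]]
wrist_force: [-0.3, 0.4, -1.8]
gripper_width: 0.426
gripper_force: 30.0
```

```bash
python3 - <<'E'
from h import *
b=r.capture("scene")[140:230,195:295];a=r.capture("top")[185:270,150:250]
cv2.imwrite("pics/c5.png",np.hstack([cv2.resize(x,(400,int(x.shape[0]*4)),interpolation=cv2.INTER_CUBIC)[:340] for x in(b,a)]))
s=r.sense();p=np.array(s["tcp_pos"]);R=np.array(s["ee_rot"]);print(p,R[:2,0])
E
```

```text
[0.39947022 0.30739805 0.15493999] [0.9882509  0.15283921]
```

View pics/c5.png

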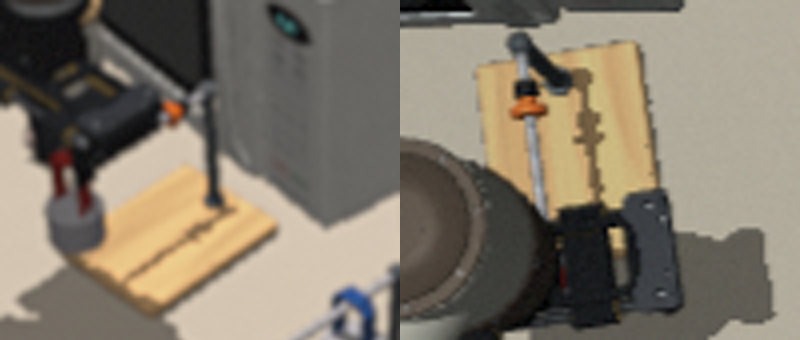

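Scene: red cutter's strap opening is at about (74,167), on the extension of the peg line through (200,90) and (92,156). That means it is aligned with the spare peg. Threading on now.

Request:
{"api": "drive_tool", "payload": {
  "steps": [0, 0, 0, 0.006, 0, 0, 0.3, 0, 0, 0, 0.006, 0, 0, 0.3, 0, 0, 0, 0.006, 0, 0, 0.3, 0, 0, 0, 0.006, 0, 0, 0.3, 0, 0, 0, 0.008, 0, 0, 0.3, 0, 0, 0, 0.008, 0, 0, 0.3, 0, 0, 0, 0, 0, 0, 0.3]
}}

```text
time_s: 6.9
tcp_pos: [0.4408, 0.3149, 0.155]
ee_rot: [[0.988, 0.153, 0.001], [0.153, -0.988, 0.0], [0.001, -0.0, -1.0]]
wrist_force: [0.2, 0.4, -1.4]
gripper_width: 0.425
gripper_force: 30.0
```

Request:
{"api": "drive_tool", "payload": {
  "steps": [0, 0, 0, 0.007, 0, 0, 0.3, 0, 0, 0, 0.007, 0, 0, 0.3, 0, 0, 0, 0.007, 0, 0, 0.3, 0, 0, 0, 0.004, 0, 0, 0.3, 0, 0, 0, 0, 0, 0.006, 0.3, 0, 0, 0, 0, 0, 0.006, 0.3, 0, 0, 0, 0, 0, 0.004, 0.3, 0, 0, 0, 0, 0, 0.002, 0.3, 0, 0, 0, 0, 0, 0, 0.3, 0, 0, 0, 0, 0, 0, 0.3]
}}

```text
time_s: 7.73
tcp_pos: [0.4636, 0.3183, 0.137]
ee_rot: [[0.988, 0.154, -0.0], [0.154, -0.988, -0.0], [-0.0, 0.0, -1.0]]
wrist_force: [0.6, -0.2, -2.3]
gripper_width: 0.427
gripper_force: 30.0
```

Request:
{"api": "drive_tool", "payload": {
  "steps": [0, 0, 0, 0.002, 0, 0.001, 0.3, 0, 0, 0, 0.002, 0, 0.001, 0.3, 0, 0, 0, 0.002, 0, 0, 0.3, 0, 0, 0, 0.002, 0, 0, 0.3, 0, 0, 0, 0.002, 0, 0, 0.3, 0, 0, 0, 0.001, 0, 0, 0.3, 0, 0, 0, 0, 0, 0, 0.3]
}}

```text
time_s: 8.32
tcp_pos: [0.4749, 0.3201, 0.1352]
ee_rot: [[0.988, 0.154, 0.0], [0.154, -0.988, 0.0], [0.0, -0.0, -1.0]]
wrist_force: [0.5, 0.3, -1.8]
gripper_width: 0.425
gripper_force: 30.0
```

Request:
{"api": "drive_tool", "payload": {
  "steps": [0, 0, 0, 0.002, 0, 0, 0.3, 0, 0, 0, 0.002, 0, 0, 0.3, 0, 0, 0, 0, 0, 0, 0.3]
}}

```text
time_s: 8.57
tcp_pos: [0.479, 0.3208, 0.1352]
ee_rot: [[0.988, 0.154, 0.0], [0.154, -0.988, 0.0], [0.0, -0.0, -1.0]]
wrist_force: [-1.1, -0.1, -1.3]
gripper_width: 0.426
gripper_force: 30.0
```

Request:
{"api": "drive_tool", "payload": {
  "steps": [0, 0, 0, 0.002, 0, 0, 0.3, 0, 0, 0, 0.002, 0, 0, 0.3, 0, 0, 0, 0, 0, 0, 0.3]
}}

```text
time_s: 8.82
tcp_pos: [0.4829, 0.3214, 0.1352]
ee_rot: [[0.988, 0.154, 0.0], [0.154, -0.988, 0.0], [0.0, -0.0, -1.0]]
wrist_force: [0.4, 0.1, -2.3]
gripper_width: 0.425
gripper_force: 30.0
```

Request:
{"api": "drive_tool", "payload": {
  "steps": [0, 0, 0, 0.002, 0, 0, 0.3, 0, 0, 0, 0.002, 0, 0, 0.3, 0, 0, 0, 0, 0, 0, 0.3]
}}

```text
time_s: 9.07
tcp_pos: [0.4869, 0.322, 0.1352]
ee_rot: [[0.988, 0.154, 0.0], [0.154, -0.988, 0.0], [0.0, -0.0, -1.0]]
wrist_force: [-0.9, 0.3, -0.4]
gripper_width: 0.425
gripper_force: 30.0
```

Request:
{"api": "drive_tool", "payload": {
  "steps": [0, 0, 0, 0.002, 0, 0, 0.3, 0, 0, 0, 0.002, 0, 0, 0.3, 0, 0, 0, 0, 0, 0, 0.3]
}}

```text
time_s: 9.32
tcp_pos: [0.4908, 0.3226, 0.1352]
ee_rot: [[0.988, 0.154, 0.0], [0.154, -0.988, 0.0], [0.0, -0.0, -1.0]]
wrist_force: [0.1, 1.2, -0.7]
gripper_width: 0.425
gripper_force: 30.0
```

```bash
python3 -c "
from station import r
s=r.sense();print(s['wrist_force'],s['tcp_pos'])"
```

```text
[ 0.0769118   1.21894459 -0.72011921] [0.49084151 0.32262012 0.1351668 ]
```

Request:
{"api": "drive_tool", "payload": {
  "steps": [0, 0, 0, 0.0015, 0, 0, 0.3, 0, 0, 0, 0.0015, 0, 0, 0.3, 0, 0, 0, 0, 0, 0, 0.3]
}}

```text
time_s: 9.57
tcp_pos: [0.4937, 0.3231, 0.1352]
ee_rot: [[0.988, 0.154, 0.0], [0.154, -0.988, 0.0], [0.0, -0.0, -1.0]]
wrist_force: [0.1, 0.1, -1.5]
gripper_width: 0.425
gripper_force: 30.0
```

Request:
{"api": "drive_tool", "payload": {
  "steps": [0, 0, 0, 0.0015, 0, 0, 0.3, 0, 0, 0, 0.0015, 0, 0, 0.3, 0, 0, 0, 0, 0, 0, 0.3]
}}

```text
time_s: 9.82
tcp_pos: [0.4966, 0.3235, 0.1352]
ee_rot: [[0.988, 0.154, 0.0], [0.154, -0.988, 0.0], [0.0, -0.0, -1.0]]
wrist_force: [0.2, 0.2, -1.2]
gripper_width: 0.425
gripper_force: 30.0
```

Request:
{"api": "drive_tool", "payload": {
  "steps": [0, 0, 0, 0.0015, 0, 0, 0.3, 0, 0, 0, 0.0015, 0, 0, 0.3, 0, 0, 0, 0, 0, 0, 0.3]
}}

```text
time_s: 10.07
tcp_pos: [0.4996, 0.324, 0.1352]
ee_rot: [[0.988, 0.154, 0.0], [0.154, -0.988, 0.0], [0.0, -0.0, -1.0]]
wrist_force: [-0.1, -0.7, -1.3]
gripper_width: 0.429
gripper_force: 30.0
```

Request:
{"api": "drive_tool", "payload": {
  "steps": [0, 0, 0, 0.0015, 0, 0, 0.3, 0, 0, 0, 0.0015, 0, 0, 0.3, 0, 0, 0, 0, 0, 0, 0.3]
}}

```text
time_s: 10.32
tcp_pos: [0.5026, 0.3244, 0.1352]
ee_rot: [[0.988, 0.154, 0.0], [0.154, -0.988, 0.0], [0.0, -0.0, -1.0]]
wrist_force: [-0.2, 0.2, -2.4]
gripper_width: 0.425
gripper_force: 30.0
```

Request:
{"api": "drive_tool", "payload": {
  "steps": [0, 0, 0, 0.0015, 0, 0, 0.3, 0, 0, 0, 0.0015, 0, 0, 0.3, 0, 0, 0, 0, 0, 0, 0.3]
}}

```text
time_s: 10.57
tcp_pos: [0.5056, 0.3249, 0.1352]
ee_rot: [[0.988, 0.154, 0.0], [0.154, -0.988, 0.0], [0.0, -0.0, -1.0]]
wrist_force: [0.4, -0.6, -0.3]
gripper_width: 0.427
gripper_force: 30.0
```

Request:
{"api": "drive_tool", "payload": {
  "steps": [0, 0, 0, 0.0015, 0, 0, 0.3, 0, 0, 0, 0.0015, 0, 0, 0.3, 0, 0, 0, 0, 0, 0, 0.3]
}}

```text
time_s: 10.82
tcp_pos: [0.5085, 0.3254, 0.1351]
ee_rot: [[0.988, 0.154, 0.0], [0.154, -0.988, 0.0], [0.0, -0.0, -1.0]]
wrist_force: [-1.4, 0.5, -1.8]
gripper_width: 0.425
gripper_force: 30.0
```

Request:
{"api": "drive_tool", "payload": {
  "steps": [0, 0, 0, 0.0012, 0, 0, 0.3, 0, 0, 0, 0, 0, 0, 0.3]
}}

```text
time_s: 10.98
tcp_pos: [0.5094, 0.3255, 0.1351]
ee_rot: [[0.988, 0.154, -0.0], [0.154, -0.988, -0.0], [-0.0, 0.0, -1.0]]
wrist_force: [-1.3, 0.5, -1.2]
gripper_width: 0.424
gripper_force: 30.0
```

Request:
{"api": "drive_tool", "payload": {
  "steps": [0, 0, 0, 0.0015, 0, 0, 0.3, 0, 0, 0, 0, 0, 0, 0.3]
}}

```text
time_s: 11.15
tcp_pos: [0.5106, 0.3256, 0.135]
ee_rot: [[0.988, 0.154, -0.001], [0.154, -0.988, -0.0], [-0.001, 0.0, -1.0]]
wrist_force: [-1.8, 0.3, -0.6]
gripper_width: 0.424
gripper_force: 30.0
```

Request:
{"api": "drive_tool", "payload": {
  "steps": [0, 0, 0, 0.0015, 0, 0, 0.3, 0, 0, 0, 0, 0, 0, 0.3]
}}

```text
time_s: 11.32
tcp_pos: [0.5119, 0.3258, 0.135]
ee_rot: [[0.988, 0.154, -0.001], [0.154, -0.988, -0.001], [-0.001, 0.0, -1.0]]
wrist_force: [-2.7, 0.7, -0.4]
gripper_width: 0.428
gripper_force: 30.0
```

Request:
{"api": "drive_tool", "payload": {
  "steps": [0, 0, 0, 0.0015, 0, 0, 0.3, 0, 0, 0, 0, 0, 0, 0.3, 0, 0, 0, 0, 0, 0, 0.3]
}}

```text
time_s: 11.57
tcp_pos: [0.5133, 0.326, 0.135]
ee_rot: [[0.988, 0.154, -0.001], [0.154, -0.988, -0.001], [-0.001, 0.0, -1.0]]
wrist_force: [-3.7, 0.2, 1.0]
gripper_width: 0.427
gripper_force: 30.0
```

Request:
{"api": "drive_tool", "payload": {
  "steps": [0, 0, 0, 0.0007, 0, 0, 0.3, 0, 0, 0, 0, 0, 0, 0.3, 0, 0, 0, 0, 0, 0, 0.3, 0, 0, 0, 0, 0, 0, 0.3, 0, 0, 0, 0, 0, 0, 0.3, 0, 0, 0, 0, 0, 0, 0.3, 0, 0, 0, 0, 0, 0, 0.3, 0, 0, 0, 0, 0, 0, 0.3, 0, 0, 0, 0, 0, 0, 0.3]
}}

```text
time_s: 12.32
tcp_pos: [0.5141, 0.3261, 0.135]
ee_rot: [[0.988, 0.154, -0.001], [0.154, -0.988, -0.0], [-0.001, 0.0, -1.0]]
wrist_force: [-5.7, -0.0, -0.1]
gripper_width: 0.424
gripper_force: 30.0
```

Request:
{"api": "drive_tool", "payload": {
  "steps": [0, 0, 0, 0, 0, 0, 0.3]
}}

```text
time_s: 12.4
tcp_pos: [0.5141, 0.3261, 0.135]
ee_rot: [[0.988, 0.154, -0.001], [0.154, -0.988, -0.0], [-0.001, 0.0, -1.0]]
wrist_force: [-4.5, 0.1, -0.6]
gripper_width: 0.425
gripper_force: 30.0
```

Held at about 5 N for 0.8 s. Now ease back slightly, settle on the peg and open.

Request:
{"api": "drive_tool", "payload": {
  "steps": [0, 0, 0, -0.0015, 0, 0.0007, 0.3, 0, 0, 0, -0.0015, 0, 0.0007, 0.3, 0, 0, 0, 0, 0, 0.0007, 0.3, 0, 0, 0, 0, 0, 0, 0.3]
}}

```text
time_s: 12.73
tcp_pos: [0.5118, 0.3259, 0.1333]
ee_rot: [[0.988, 0.154, 0.001], [0.154, -0.988, 0.0], [0.001, -0.0, -1.0]]
wrist_force: [-3.7, 0.4, -0.1]
gripper_width: 0.423
gripper_force: 30.0
```

Request:
{"api": "drive_tool", "payload": {
  "steps": [0, 0, 0, 0, 0, 0, 0.45, 0, 0, 0, 0, 0, 0, 0.5, 0, 0, 0, 0, 0, 0, 0.6, 0, 0, 0, 0, 0, 0, 0.8, 0, 0, 0, 0, 0, 0, 1, 0, 0, 0, 0, 0, 0, 1, 0, 0, 0, 0, 0, 0, 1, 0, 0, 0, 0, 0, 0, 1, 0, 0, 0, 0, 0, 0, 1]
}}

```text
time_s: 13.48
tcp_pos: [0.5116, 0.3258, 0.1331]
ee_rot: [[0.988, 0.154, 0.0], [0.154, -0.988, 0.0], [0.0, -0.0, -1.0]]
wrist_force: [-0.1, -0.1, 0.4]
gripper_width: 0.937
gripper_force: 0.0
```

Request:
{"api": "drive_tool", "payload": {
  "steps": [0, 0, 0, 0, 0, -0.005, 1, 0, 0, 0, 0, 0, -0.01, 1, 0, 0, 0, 0, 0, -0.02, 1, 0, 0, 0, 0, 0, -0.02, 1, 0, 0, 0, 0, 0, -0.02, 1, 0, 0, 0, 0, 0, -0.02, 1, 0, 0, 0, 0, 0, -0.005, 1, 0, 0, 0, 0, 0, 0, 1]
}}

```text
time_s: 14.15
tcp_pos: [0.5124, 0.3266, 0.2357]
ee_rot: [[0.988, 0.154, 0.004], [0.154, -0.988, 0.004], [0.004, -0.003, -1.0]]
wrist_force: [-1.3, 0.5, -0.7]
gripper_width: 0.998
gripper_force: 0.0
```

```bash
python3 - <<'E'
from h import *
for n,w in(("top",(262,310,195,262)),("scene",(245,320,190,270))):
    h=cv2.cvtColor(r.capture(n),cv2.COLOR_BGR2HSV);m=cv2.inRange(h,(100,120,60),(125,255,255))[w[2]:w[3],w[0]:w[1]];y,x=np.nonzero(m)
    print(n,x.mean()+w[0] if len(x) else None,y.mean()+w[2] if len(x) else None,len(x))
E
```

```text
top 285.5 218.30645161290323 62
scene 284.59375 217.3125 32
```

Request:
{"api": "drive_tool", "payload": {
  "steps": [0, 0, 0.036, 0, 0, 0, 1, 0, 0, 0.0364, 0, 0, 0, 1, 0, 0, 0, -0.0046, 0.0356, 0, 1, 0, 0, 0, -0.0046, 0.0356, 0, 1, 0, 0, 0, -0.0046, 0.0356, 0, 1, 0, 0, 0, -0.0046, 0.0356, 0, 1, 0, 0, 0, -0.0046, 0.0356, 0, 1, 0, 0, 0, -0.0046, 0.0356, 0, 1, 0, 0, 0, -0.0046, 0.0356, 0, 1, 0, 0, 0, -0.0046, 0.0356, 0, 1]
}}

```text
time_s: 15.08
tcp_pos: [0.4969, 0.0371, 0.2315]
ee_rot: [[0.997, 0.082, -0.003], [0.082, -0.997, -0.001], [-0.003, 0.001, -1.0]]
wrist_force: [0.8, -0.3, -0.6]
gripper_width: 1.002
gripper_force: 0.0
```

Request:
{"api": "drive_tool", "payload": {
  "steps": [0, 0, 0, 0, 0, 0, 1, 0, 0, 0, 0, 0, 0, 1, 0, 0, 0, 0, 0, 0, 1]
}}

```text
time_s: 15.33
tcp_pos: [0.4978, 0.0387, 0.232]
ee_rot: [[0.997, 0.081, -0.002], [0.081, -0.997, -0.0], [-0.002, 0.0, -1.0]]
wrist_force: [-0.3, 0.6, 0.1]
gripper_width: 1.0
gripper_force: 0.0
```

```bash
python3 - <<'E'
from h import *
b=r.capture("scene")[140:270,195:335]
cv2.imwrite("pics/c6.png",cv2.resize(b,None,fx=4.4,fy=4.4,interpolation=cv2.INTER_CUBIC))
print(r.sense()["tcp_pos"],r.sense()["wrist_force"])
E
```

```text
[0.49796556 0.03931683 0.23216541] [-1.3151481  -0.25646279 -0.6186098 ]
```

View pics/c6.png

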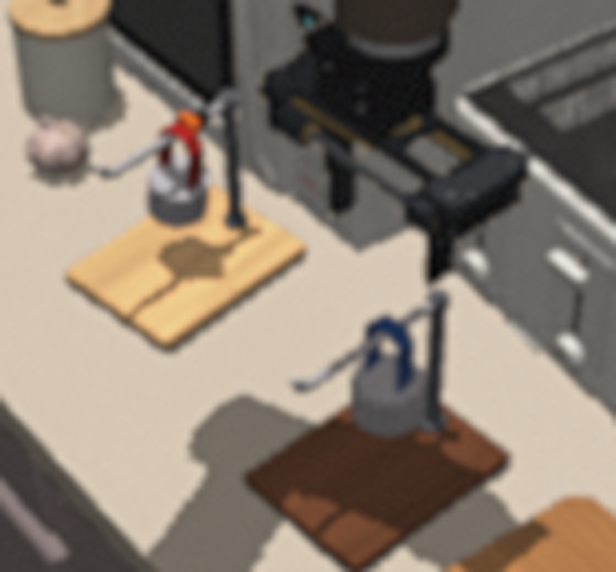

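The red cutter hangs against the bumper on the spare peg at (185,150). The blue one is untouched at (388,370), below the open fingers. Descending to grip it.

Request:
{"api": "drive_tool", "payload": {
  "steps": [0, 0, 0, 0.001, 0, 0.015, 1, 0, 0, 0, 0, 0, 0.018, 1, 0, 0, 0, 0, 0, 0.018, 1, 0, 0, 0, 0, 0, 0.018, 1, 0, 0, 0, 0, 0, 0.015, 1, 0, 0, 0, 0, 0, 0.01, 1, 0, 0, 0, 0, 0, 0.005, 1, 0, 0, 0, 0, 0, 0, 1, 0, 0, 0, 0, 0, 0, 1]
}}

```text
time_s: 16.13
tcp_pos: [0.4997, 0.0396, 0.1344]
ee_rot: [[0.997, 0.083, 0.001], [0.083, -0.997, -0.0], [0.001, 0.0, -1.0]]
wrist_force: [0.2, 0.8, -0.8]
gripper_width: 1.001
gripper_force: 0.0
```

Request:
{"api": "drive_tool", "payload": {
  "steps": [0, 0, 0, 0, 0, 0, 0.7, 0, 0, 0, 0, 0, 0, 0.6, 0, 0, 0, 0, 0, 0, 0.5, 0, 0, 0, 0, 0, 0, 0.45, 0, 0, 0, 0, 0, 0, 0.42, 0, 0, 0, 0, 0, 0, 0.3, 0, 0, 0, 0, 0, 0, 0.3, 0, 0, 0, 0, 0, 0, 0.3, 0, 0, 0, 0, 0, 0, 0.3]
}}

```text
time_s: 16.88
tcp_pos: [0.4993, 0.0391, 0.1341]
ee_rot: [[0.997, 0.082, 0.0], [0.082, -0.997, 0.0], [0.0, -0.0, -1.0]]
wrist_force: [-0.4, -0.1, 0.3]
gripper_width: 0.422
gripper_force: 30.0
```

Request:
{"api": "drive_tool", "payload": {
  "steps": [0, 0, 0, 0, 0, -0.004, 0.3, 0, 0, 0, 0, 0, -0.006, 0.3, 0, 0, 0, 0, 0, -0.006, 0.3, 0, 0, 0, 0, 0, -0.006, 0.3, 0, 0, 0, 0, 0, 0, 0.3, 0, 0, 0, -0.005, 0, 0, 0.3, 0, 0, 0, -0.01, 0, 0, 0.3, 0, 0, 0, -0.01, 0, 0, 0.3, 0, 0, 0, -0.01, 0, 0, 0.3]
}}

```text
time_s: 17.63
tcp_pos: [0.4626, 0.0358, 0.1556]
ee_rot: [[0.997, 0.082, -0.001], [0.082, -0.997, -0.0], [-0.001, 0.0, -1.0]]
wrist_force: [-0.3, 0.5, -0.9]
gripper_width: 0.424
gripper_force: 30.0
```

Request:
{"api": "drive_tool", "payload": {
  "steps": [0, 0, 0, -0.01, 0, 0, 0.3, 0, 0, 0, -0.01, 0, 0, 0.3, 0, 0, 0, -0.01, 0, 0, 0.3, 0, 0, 0, -0.01, 0, 0, 0.3, 0, 0, 0, -0.01, 0, 0, 0.3, 0, 0, 0, -0.01, 0, 0, 0.3, 0, 0, 0, -0.01, 0, 0, 0.3, 0, 0, 0, -0.01, 0, 0, 0.3, 0, 0, 0, 0, 0, 0, 0.3]
}}

```text
time_s: 18.38
tcp_pos: [0.3823, 0.0291, 0.1559]
ee_rot: [[0.997, 0.082, -0.001], [0.082, -0.997, -0.0], [-0.001, -0.0, -1.0]]
wrist_force: [0.1, 0.5, -1.2]
gripper_width: 0.423
gripper_force: 30.0
```

Request:
{"api": "drive_tool", "payload": {
  "steps": [0, 0, 0, 0, 0.02, 0, 0.3, 0, 0, 0, 0, 0.033, 0, 0.3, 0, 0, 0, 0.005, 0.033, 0, 0.3, 0, 0, 0, 0.007, 0.033, 0, 0.3, 0, 0, 0, 0.007, 0.033, 0, 0.3, 0, 0, 0, 0.007, 0.033, 0, 0.3, 0, 0, 0, 0.007, 0.03, 0, 0.3, 0, 0, 0, 0.007, 0.02, 0, 0.3, 0, 0, 0, 0, 0, 0, 0.3, 0, 0, 0, 0, 0, 0, 0.3]
}}

```text
time_s: 19.22
tcp_pos: [0.4438, -0.2022, 0.1554]
ee_rot: [[0.997, 0.08, -0.001], [0.08, -0.997, 0.0], [-0.001, -0.0, -1.0]]
wrist_force: [-0.9, 0.3, -1.6]
gripper_width: 0.424
gripper_force: 30.0
```

Request:
{"api": "drive_tool", "payload": {
  "steps": [0, 0, 0, 0, 0, 0.012, 0.3, 0, 0, 0, 0, 0, 0.015, 0.3, 0, 0, 0, 0, 0, 0.015, 0.3, 0, 0, 0, 0, 0, 0.01, 0.3, 0, 0, 0, 0, 0, 0.006, 0.3, 0, 0, 0, 0, 0, 0.004, 0.3, 0, 0, 0, 0, 0, 0.002, 0.3, 0, 0, 0, 0, 0, 0.001, 0.3, 0, 0, 0, 0, 0, 0, 0.3]
}}

```text
time_s: 19.97
tcp_pos: [0.444, -0.2012, 0.0914]
ee_rot: [[0.997, 0.082, 0.001], [0.082, -0.997, -0.0], [0.001, 0.0, -1.0]]
wrist_force: [0.5, 0.5, -1.6]
gripper_width: 0.426
gripper_force: 30.0
```

Request:
{"api": "drive_tool", "payload": {
  "steps": [0, 0, 0, 0, 0, 0.001, 0.3, 0, 0, 0, 0, 0, 0.001, 0.3, 0, 0, 0, 0, 0, 0, 0.3]
}}

```text
time_s: 20.22
tcp_pos: [0.4438, -0.2013, 0.0892]
ee_rot: [[0.997, 0.082, 0.0], [0.082, -0.997, 0.0], [0.0, 0.0, -1.0]]
wrist_force: [0.0, 0.2, -0.9]
gripper_width: 0.424
gripper_force: 30.0
```

Request:
{"api": "drive_tool", "payload": {
  "steps": [0, 0, 0, 0, 0, 0.001, 0.3, 0, 0, 0, 0, 0, 0.0007, 0.3, 0, 0, 0, 0, 0, 0, 0.3]
}}

```text
time_s: 20.47
tcp_pos: [0.4436, -0.2013, 0.0872]
ee_rot: [[0.997, 0.082, -0.0], [0.082, -0.997, 0.0], [-0.0, -0.0, -1.0]]
wrist_force: [0.3, 0.1, -1.2]
gripper_width: 0.423
gripper_force: 30.0
```

Request:
{"api": "drive_tool", "payload": {
  "steps": [0, 0, 0, 0, 0, 0.0005, 0.3, 0, 0, 0, 0, 0, 0, 0.3]
}}

```text
time_s: 20.63
tcp_pos: [0.4438, -0.2014, 0.0871]
ee_rot: [[0.997, 0.082, 0.0], [0.082, -0.997, -0.0], [0.0, 0.0, -1.0]]
wrist_force: [-0.9, 0.7, 0.8]
gripper_width: 0.422
gripper_force: 30.0
```

Contact felt: the vertical force went from −1.2 to +0.8 N at the expected height. Releasing and backing up.

Request:
{"api": "drive_tool", "payload": {
  "steps": [0, 0, 0, 0, 0, 0.0003, 0.3, 0, 0, 0, 0, 0, 0, 0.45, 0, 0, 0, 0, 0, 0, 0.5, 0, 0, 0, 0, 0, 0, 0.6, 0, 0, 0, 0, 0, 0, 0.8, 0, 0, 0, 0, 0, 0, 1, 0, 0, 0, 0, 0, 0, 1, 0, 0, 0, 0, 0, 0, 1, 0, 0, 0, 0, 0, 0, 1]
}}

```text
time_s: 21.38
tcp_pos: [0.4437, -0.2013, 0.0865]
ee_rot: [[0.997, 0.082, -0.0], [0.082, -0.997, 0.0], [-0.0, -0.0, -1.0]]
wrist_force: [-0.2, -0.7, -0.3]
gripper_width: 0.868
gripper_force: 0.0
```

Request:
{"api": "drive_tool", "payload": {
  "steps": [0, 0, 0, 0, 0, -0.005, 1, 0, 0, 0, 0, 0, -0.015, 1, 0, 0, 0, 0, 0, -0.02, 1, 0, 0, 0, 0, 0, -0.02, 1, 0, 0, 0, 0, 0, -0.02, 1, 0, 0, 0, 0, 0, -0.02, 1, 0, 0, 0, 0, 0, -0.01, 1, 0, 0, 0, 0, 0, 0, 1, 0, 0, 0, 0, 0, 0, 1, 0, 0, 0, 0, 0, 0, 1]
}}

```text
time_s: 22.22
tcp_pos: [0.4428, -0.201, 0.1953]
ee_rot: [[0.997, 0.082, -0.002], [0.082, -0.997, 0.001], [-0.002, -0.001, -1.0]]
wrist_force: [0.7, 0.1, 0.3]
gripper_width: 0.997
gripper_force: 0.0
```

```bash
python3 - <<'E'
from h import *
cv2.imwrite("pics/c7.png",cv2.resize(r.capture("scene")[140:340,195:415],None,fx=2.7,fy=2.7,interpolation=cv2.INTER_CUBIC))
E
```

```text
(no output)
```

View pics/c7.png

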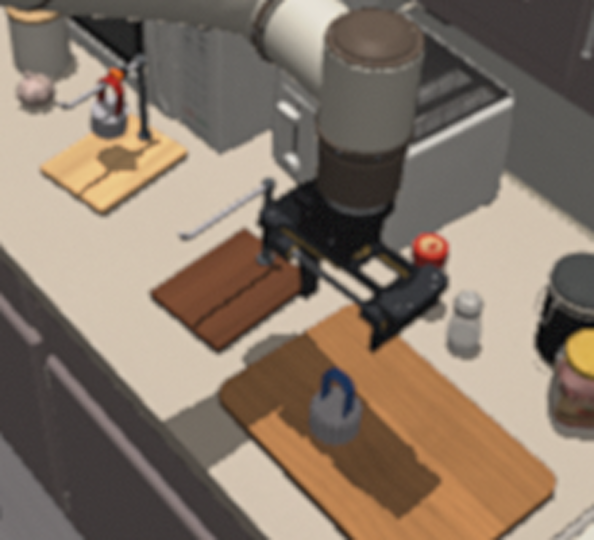

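The blue cutter stands upright on the board at (335,415). The red one hangs on the spare peg at (112,100), and the gripper is clear of both.

```bash
python3 -c "
from station import r
print(r.finish_job())"
```

```text
the job is handed in; nothing more can be done
None
```

Job handed in with no verdict returned: the red cutter hangs on the spare peg after pressing the bumper at about 5 N for 0.8 s, and the blue cutter stands upright and released on the chopping board, with no bumps or drops felt or seen.

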